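# Start the ultrasonic jewellery cleaner

### The job

The basket of rings is in the ultrasonic cleaner and its timer and heat are already set: start the cycle with the fingertips, just pushing and pressing, lifting nothing. First push the open lid down until it is fully shut, then press the red, raised end of the mains rocker so that it snaps on, and last press the green start button fully in and let it spring back. Do not touch the dials, press the red stop button, swing the lid further open, or shift the cleaner or anything else on the bench.

Things in the scene. Friction and masses are not known exactly. Their poses are not given: they have to be found in the camera images.
- cleaner: Ultrasonic cleaner for jewellery: white machine of about 3 kg, 280 mm deep (x), 320 mm wide (y), standing loose on rubber feet. Origin: centre of its underside, on the bench. x points from its control panel (on the -x side, facing the robot) to its tank and lid hinge (+x side); y to the left as seen from the robot; z up. The tank rim is 164 mm above the bench.
- panel_row (a point): Point on the dark control panel, middle of its row of controls. The panel slopes 15 degrees (0.26 rad), rising toward the tank: outward normal (-0.257, 0, 0.966) in the cleaner's frame. Along the row, from 120 mm left (+y) to 120 mm right (-y) at 60 mm spacing: mains rocker, timer dial, heat dial (here), red stop button, green start button. This point's axes are the cleaner's.
- lid (a joint): Lid angle, rad: 0 shut, flat on the tank; grows as the lid swings up (0.45 to 0.85 at the start). Grey frame with clear window, 165 mm from hinge to front edge, 270 mm wide, 12 mm thick, 0.3 kg, with a black lip 12 mm beyond the middle of the front edge. Its stiff hinge leaves it at any angle; about 1 to 3 N square to its upper face near the front edge swings it down.
- lid_hinge (a point): Point on the lid's hinge line, at mid width, on the +x side of the tank, 168 mm above the bench. The hinge line runs along the cleaner's y. With the lid shut its upper face is 177 mm above the bench (9 mm above the hinge line).
- lid_front (a point): Point on the upper (outer) face of the lid's solid front frame bar, mid width, 150 mm from the hinge line and 15 mm in from the front edge; it moves with the lid. Its z axis points out of the upper face, its x axis from front edge to hinge.
- mains_rocker (a joint): Mains rocker switch, rad: 0 is off, 0.42 is on. It snaps to either end by itself once past the middle (0.21); pushing its raised end there needs about 3 to 4 N.
- rocker_on_end (a point): Point on the top of the rocker's red half (the end toward the tank), 13 mm from its pivot line; moves with it. Rocker 36 mm long (up the slope) by 24 mm wide; black half toward the robot. Off: the red half stands up, this point 11 mm above the panel. On: the red half lies parallel to the panel, 6 mm above it, and the black half stands up.
- start_button (a joint): Travel of the green start button, m: 0 released, 0.005 fully pressed, straight into the panel. It springs back; first movement 1.4 N, fully pressed 5 N.
- start_top (a point): Centre of the top of the green start button, a round button 22 mm across standing 9 mm above the panel, at the right-hand (-y) end of the row. It moves with the button.
- stop_button (a joint): Travel of the red stop button, m: as the start button; 0 released.
- stop_top (a point): Centre of the top of the red stop button, the same size as the start button, 60 mm to the left (+y) of it.
- timer_dial: Black round timer dial, 28 mm across, 18 mm tall, next to the rocker, already set. Origin at its foot on the panel.
- heat_dial: Black round heat dial, same size, in the middle of the row, already set. Origin at its foot on the panel.
- torch: Bystander: hand torch standing to the right (-y) of the cleaner, steel can 42 mm across with black head, 170 mm tall. Origin under its foot.
- bowl: Bystander: white bowl 110 mm across, 40 mm tall, to the left of the cleaner. Origin under it.
- solder_brick: Bystander: cream soldering brick 100 x 65 x 32 mm, left of the cleaner. Origin under it.
- hammer: Bystander: ball-peen hammer lying between robot and cleaner, 215 mm long, 28 mm high. Origin on the bench near the middle, head toward its own +x.
- pliers: Bystander: pliers with yellow handles lying right of the cleaner, 160 mm long, 12 mm high. Origin under the middle.

How it is judged:
By the outcome, as a careful person would: the job done as asked, in the order asked, and still so for the second after the job is handed in, with the robot touching nothing.
It also fails if it takes over 50 s, if anything falls off the work surface, if the arm or the gripper's body presses on something with over 40 N, if the wrist force passes 120 N, or if a joint passes its speed limit or range.

### The arm

A 7-joint arm with a two-finger parallel gripper is mounted at the origin on the work surface. World frame = base frame: x ahead of the robot, y to its left, z up, the work surface at z = 0. Lengths are in mm, angles in rad, forces in N, time in s.
With the tool pointing down it reaches from about 400 to 850 mm from the base axis. Payload 4.5 kg.
Tool frame: the origin (TCP) lies midway between the tips of the shut fingers; the grasp point (between the pads) lies manip.pinch_z behind it (manip.pinch_z is the distance from the TCP to the grasp point, in mm); z points along the fingers, y is the line along which they close (so a half turn about z gives the same grasp; the last joint's range is limited). The gripper opens to 88 mm and grips with 3 to 60 N. Pads are 18 mm wide; open, the fingers measure 123 mm over their backs; the gripper's body (75 mm by 187 mm) begins 45 mm behind the grasp point.
Start: joints at [1.232, 0.689, -0.195, 1.565, 0.157, 0.902, -0.215], TCP at [227.672, -582.084, 206.043] pointing down, gripper open.
Joint ranges: [-3.01, 3.01], [-0.46, 2.08], [-1.47, 1.51], [0.13, 2.56], [-1, 4.14], [0.04, 2.09], [-2.66, 2.66]. Speed limits (rad/s): [2.57, 2.57, 3.14, 3.14, 3.14, 3.14, 3.14].

### API

Orientations are given as a 3x3 rotation matrix whose columns are the frame's x, y, z axes.
In Python, from rig import manip, vision gives the robot as it stands.
- The arm moves only by the tool drive_tool, never from a script. Its argument "deltas" is a list of rows, each a list of 7 numbers: the turn, a rotation vector about the tool's x, y, z in units of 6 degrees (1.0 is 6 degrees), then the shift along the tool's x, y, z in units of 50 mm (1.0 is 50 mm), then the opening, from 0 (shut) to 1 (fully open). A call has exactly 8 rows; each row shifts and turns the commanded pose from where the row before left it, along the tool's axes as they then stand; what a row does not reach is not made up. A row lasts 1/8 s, in which the tool goes at most 62.5 mm and 10.7 degrees, less where a joint would pass 70% of its speed; a pose out of reach is approached as far as the arm can. A call is refused whole if a number of a shift passes 1 or a number of a turn 1, either way. A call with a gripper value outside its range is refused whole. The fingers move at their own pace and stop on an object; "newtons" is the grip in N (left out, the last holds). Time passes only in rows, so rows that do not move let the fingers close, or fill a call up. It gives the time, the measured TCP pose, the force, the opening and the grip force at its end, in the units of the state.
- manip.state(): the state, without advancing time (a new reading comes with each control period).
- vision.read_camera(name): name is "side" or "top" or "wrist"; returns (picture, depth): 480x640x3 uint8, blue, green, red; 480x640 float32, mm along the optical axis (not along the pixel's ray), 0 where there is no reading.
- vision.camera_model(name): a dict with "camera_matrix" (3x3 intrinsics, pixels), "R" (3x3) and "t" (3): a world point X has camera coordinates R X + t; the wrist camera has in their place "mount" (4x4, takes a point from camera to tool coordinates, whose origin is the TCP and whose axes are the flange's). Camera axes: x right, y down, z forward; pixel columns grow to the right and rows downward; lengths in mm; the calibration is good to about 2 mm. A picture is of the moment at which its call begins: read the wrist's pose just before it. camera_model takes no time and is no camera call.
- manip.hand_in(): hands the job in; it is judged then, once.
The state is a dict: "t": time; "joints": joint angles; "qd": joint speeds; "joint_efforts": joint torques, N m; "position": TCP position; "eef_rot": TCP orientation; "ft_force": force on the tool from outside, world axes, zero at the start; "moment": the same for the moment, N m; "opening": finger opening in mm; "finger_force": force on a finger pad.
Only numpy, scipy, OpenCV 4.12 (cv2) and the standard library are available. Lean on these libraries where they do the work, as an engineer would, in place of code of your own. Each camera call takes 0.05 s, during which the arm holds its last target. There are 200 camera calls.

## Working session

There is one attempt and no reset: what is moved stays moved. The work goes in short steps, Python scripts to look and compute and a tool call to move; the robot and the scene stay as the last step left them, time stands still between calls to the robot, and variables do not carry over. Pictures are saved under pics/ and viewed, at most 10 in all, crops included, and the job is handed in when it is done.

Besides the shell and the picture viewer there is one more tool, called in YAML: its name, and indented under it one key for each argument. drive_tool: Moves the arm, as the interface text tells. Its arguments: {"type":"object","properties":{"deltas":{"type":"array"},"newtons":{"type":"number"}},"required":["deltas"]}

```bash
mkdir -p pics; ls
python3 - <<'E'
from rig import manip, vision
import cv2,numpy as np
s=manip.state(); print(s['t'],s['position'],np.round(s['eef_rot'],3),s['opening'],manip.pinch_z)
for n in ('top','side'):
    p,d=vision.read_camera(n); cv2.imwrite(f'pics/{n}1.png',p); np.save(f'pics/{n}1.npy',d)
    m=vision.camera_model(n); print(n,m)
E
```

```text
pics
0.0 [ 227.33668479 -581.42891026  205.17936163] [[ 0.931  0.364 -0.001]
 [ 0.364 -0.931  0.002]
 [-0.    -0.002 -1.   ]] 88.0091516701442 18.700000000000003
top {'camera_matrix': array([[619.98675899,   0.        , 317.88132434],
       [  0.        , 619.98675899, 232.52132237],
       [  0.        ,   0.        ,   1.        ]]), 'R': array([[-0.02221623, -0.99965915,  0.01371247],
       [-0.99236309,  0.02038533, -0.121655  ],
       [ 0.121334  , -0.01631046, -0.99247772]]), 't': array([  54.20778556,  582.08669802, 1504.80912013])}
side {'camera_matrix': array([[447.98388645,   0.        , 314.66226965],
       [  0.        , 447.98388645, 236.6657315 ],
       [  0.        ,   0.        ,   1.        ]]), 'R': array([[-0.96896344, -0.24657787,  0.01758399],
       [-0.15888695,  0.56671719, -0.80844701],
       [ 0.18937999, -0.78614946, -0.58830625]]), 't': array([ 539.99158239,  148.70733763, 1117.34303746])}
```

View pics/top1.png

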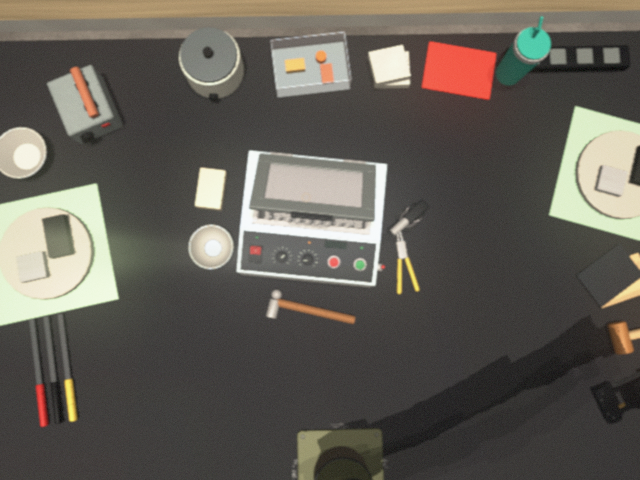

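View pics/side1.png

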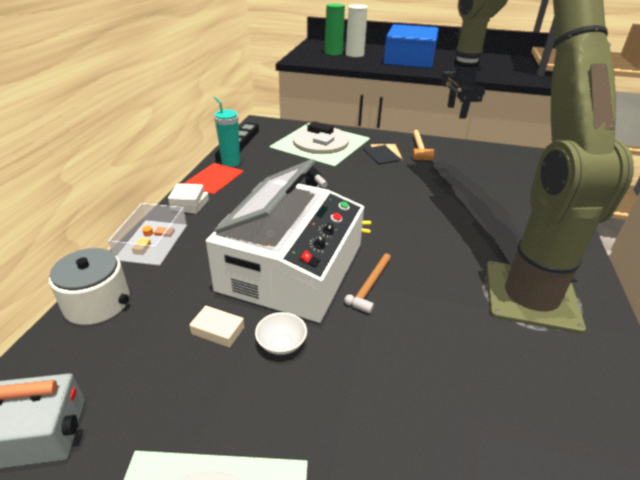

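Top view: rocker at about (256,251), dials (282,257) and (308,258), stop (334,262), start (360,265). The lid spans (252–376, 153–225), with the torch and pliers right of the cleaner near (410,215) and (403,260). I'll compute the positions next.

```bash
cat > h.py <<'E'
from rig import manip, vision
import cv2,numpy as np
def cloud(n,d):
    m=vision.camera_model(n);K=m['camera_matrix']
    v,u=np.mgrid[:480,:640]
    c=np.stack([(u-K[0,2])/K[0,0]*d,(v-K[1,2])/K[1,1]*d,d],-1)
    return (c-m['t'])@m['R']
def proj(n,X):
    m=vision.camera_model(n);c=m['R']@np.asarray(X)+m['t'];p=m['camera_matrix']@c;return p[:2]/p[2]
def plane(P):
    c=np.median(P,0)
    for _ in range(5):
        n=np.linalg.svd(P-P.mean(0),full_matrices=False)[2][2]; r=(P-P.mean(0))@n
        P=P[abs(r)<max(2*r.std(),1)]
    return P.mean(0),n*np.sign(n[2]),r.std(),len(P)
E
python3 - <<'E'
from h import *
np.set_printoptions(precision=3,suppress=True)
for n in('top','side'):
    p=cv2.imread(f'pics/{n}1.png');d=np.load(f'pics/{n}1.npy');W=cloud(n,d)
    hsv=cv2.cvtColor(p,cv2.COLOR_BGR2HSV);H,S,V=cv2.split(hsv)
    roi=np.zeros(H.shape,bool)
    if n=='top': roi[235:285,240:378]=1
    else: roi[190:275,290:365]=1
    for nm,msk in(('red',((H<8)|(H>172))&(S>150)&(V>110)),('green',(H>45)&(H<85)&(S>100)&(V>80))):
        k,l,st,c=cv2.connectedComponentsWithStats((msk&roi).astype(np.uint8))
        for i in range(1,k):
            if st[i,4]>8: 
                P=W[(l==i)&(d>0)]; print(n,nm,c[i],st[i,4],np.median(P,0),P[:,2].min(),P[:,2].max())
    # lid plane: points above 185 within cleaner area
    A=W.reshape(-1,3)
    if n=='top':
        q=(W[...,2]>182)&(d>0); box=np.zeros_like(roi); box[145:228,245:385]=1
        pc=W[box&q]; print('lid',plane(pc), pc.min(0),pc.max(0))
        T=np.zeros_like(roi);T[190:240,388:430]=1
        t=W[T&(W[...,2]>15)&(d>0)];print('torch',np.median(t,0),t.min(0),t.max(0),len(t))
        for z in (0,):
            dark=np.zeros_like(roi);dark[240:275,246:372]=1
            pp=W[dark&(V<75)&(d>0)];print('panel',plane(pp))
        # white body outline at rim: corners
        wm=((S<60)&(V>150)).astype(np.uint8);bb=np.zeros_like(wm);bb[145:292,232:392]=1
        cs=max(cv2.findContours(wm*bb,0,2)[0],key=cv2.contourArea)
        r=cv2.minAreaRect(cs);b=cv2.boxPoints(r);print('rect',r,b)
    else:
        pass
E
```

```text
top red [333.769 263.154] 13 [497.819   8.741 155.075] 151.16063923808937 160.91172394137703
top green [359.5 264.5] 32 [493.241 -50.322 155.096] 149.59464748065326 158.8545142828832
lid (array([656.381,  52.367, 224.257]), array([ 0.527, -0.064,  0.847]), np.float64(2.0646032725418544), 5858) [578.351 -89.04  182.014] [745.596 191.432 272.177]
torch [ 602.164 -170.533  166.48 ] [ 558.579 -207.648   16.582] [ 636.729 -120.05   178.206] 569Traceback (most recent call last):
  File "<stdin>", line 23, in <module>
  File "h.py", line 13, in plane
    n=np.linalg.svd(P-P.mean(0),full_matrices=False)[2][2]; r=(P-P.mean(0))@n
      ~~~~~~~~~~~~~~~~~~~~~~~~~~~~~~~~~~~~~~~~~~~~~~~~~^^^
IndexError: index 2 is out of bounds for axis 0 with size 1
```

Run:
```python
from h import *
np.set_printoptions(precision=3,suppress=True)
n='top';p=cv2.imread(f'pics/{n}1.png');d=np.load(f'pics/{n}1.npy');W=cloud(n,d)
H,S,V=cv2.split(cv2.cvtColor(p,cv2.COLOR_BGR2HSV))
roi=np.zeros(H.shape,bool);roi[235:285,240:378]=1
msk=((H<10)|(H>170))&(S>110)&(V>70)&roi
k,l,st,c=cv2.connectedComponentsWithStats(msk.astype(np.uint8))
for i in range(1,k):
    if st[i,4]>8:P=W[(l==i)&(d>0)];print(c[i],st[i],np.median(P,0))
g=np.zeros_like(roi);g[236:274,244:374]=1
pp=W[g&(d>0)];print('panel',plane(pp[(pp[:,2]>90)&(pp[:,2]<175)]))
# body silhouette by height>60 (xy extent, rim z ~164)
b=np.zeros_like(roi);b[140:295,230:395]=1
q=W[b&(d>0)&(W[...,2]>70)];q=q[q[:,1]>-125]
r=cv2.minAreaRect(q[:,:2].astype(np.float32));print('rect',r)
print(cv2.boxPoints(r))
rim=q[(abs(q[:,2]-164)<6)];print(len(rim),rim.min(0),rim.max(0))
cv2.imwrite('pics/crop.png',cv2.resize(p[140:300,225:435],None,fx=3.6,fy=3.6,interpolation=cv2.INTER_CUBIC))
```

```text
[254.988 249.595] [250 246  11   9  84] [531.331 187.416 159.056]
[333.5   261.923] [330 258   8   8  52] [500.298   9.677 155.154]
panel (array([519.674,  63.768, 149.831]), array([-0.258,  0.031,  0.966]), np.float64(2.4719100234759424), 4057)
rect ((603.415283203125, 45.57969665527344), (346.5410461425781, 281.41033935546875), 83.17449188232422)
[[ 443.115 -109.741]
 [ 722.531 -143.185]
 [ 763.716  200.9  ]
 [ 484.3    234.344]]
3585 [ 484.877 -124.636  158.001] [761.532 223.564 169.918]
```

View pics/crop.png

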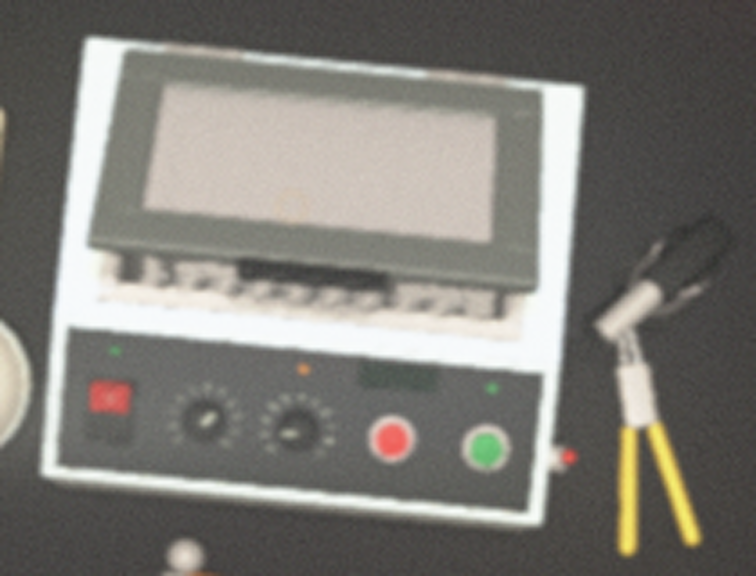

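The crop shows the rocker, with its red half toward the tank, and the lid open about 0.56 rad. The cleaner's yaw comes out at about -0.12.

Estimates in world mm:
- lid_front: (607, 57, 255)
- rocker_on_end: (532.5, 187, 160)
- start_top: (493, -50, 155)

First move: raise, shut the fingers and turn to the cleaner's yaw.

drive_tool:
  deltas:
    - [0,0,0.6,0,0,-0.8,0]
    - [0,0,0.6,0,0,-0.8,0]
    - [0,0,0.6,0,0,-0.8,0]
    - [0,0,0.6,0,0,-0.4,0]
    - [0,0,0.6,0,0,0,0]
    - [0,0,0.6,0,0,0,0]
    - [0,0,0.6,0,0,0,0]
    - [0,0,0.5,0,0,0,0]
  newtons: 20

```text
t: 1.1
position: [227.5, -581.7, 345.5]
eef_rot: [[0.993, -0.121, -0.001], [-0.121, -0.993, 0.001], [-0.001, -0.001, -1.0]]
ft_force: [-0.2, 0.1, -0.6]
opening: 10.0
finger_force: 0.0
```

```bash
cat >> h.py <<'E'
np.set_printoptions(precision=3,suppress=True)
def to(X):
    s=manip.state();R=np.array(s['eef_rot']);print('t',s['t'],'pos',s['position'],'F',s['ft_force'],'open',s['opening'])
    print(R); print('units',R.T@(np.array(X)-s['position'])/50)
E
python3 -c "
from h import *
to([560,55,345])"
```

```text
t 1.1 pos [ 227.518 -581.7    345.478] F [-0.25   0.125 -0.571] open 9.954626125390769
[[ 0.993 -0.121 -0.001]
 [-0.121 -0.993  0.001]
 [-0.001 -0.001 -1.   ]]
units [  5.062 -13.444   0.02 ]
```

drive_tool:
  deltas:
    - [0,0,0,0.32,-0.84,0,0]
    - [0,0,0,0.32,-0.84,0,0]
    - [0,0,0,0.32,-0.84,0,0]
    - [0,0,0,0.32,-0.84,0,0]
    - [0,0,0,0.32,-0.84,0,0]
    - [0,0,0,0.32,-0.84,0,0]
    - [0,0,0,0.32,-0.84,0,0]
    - [0,0,0,0.32,-0.84,0,0]

```text
t: 2.1
position: [395.0, -262.2, 345.8]
eef_rot: [[0.993, -0.119, -0.001], [-0.119, -0.993, 0.0], [-0.001, -0.0, -1.0]]
ft_force: [0.4, 0.8, 0.3]
opening: 0.5
finger_force: 0.0
```

drive_tool:
  deltas:
    - [0,0,0,0.32,-0.84,0,0]
    - [0,0,0,0.32,-0.84,0,0]
    - [0,0,0,0.32,-0.84,0,0]
    - [0,0,0,0.32,-0.84,0,0]
    - [0,0,0,0.32,-0.84,0,0]
    - [0,0,0,0.32,-0.84,0,0]
    - [0,0,0,0.32,-0.84,0,0]
    - [0,0,0,0,0,0,0]

```text
t: 3.1
position: [541.6, 19.4, 345.4]
eef_rot: [[0.994, -0.112, -0.001], [-0.112, -0.994, 0.003], [-0.001, -0.002, -1.0]]
ft_force: [-1.4, -0.2, 0.2]
opening: 0.5
finger_force: 0.0
```

```bash
cat >> h.py <<'E'
def wrist(f):
    s=manip.state();p,d=vision.read_camera('wrist');m=vision.camera_model('wrist');K=m['camera_matrix']
    v,u=np.mgrid[:480,:640]
    c=np.stack([(u-K[0,2])/K[0,0]*d,(v-K[1,2])/K[1,1]*d,d],-1)
    M=np.array(m['mount']);W=(c@M[:3,:3].T+M[:3,3])@np.array(s['eef_rot']).T+s['position']
    cv2.imwrite(f,p);return p,d,W
E
python3 - <<'E'
from h import *
to([607,57,290])
p,d,W=wrist('pics/w1.png');np.save('pics/w1.npy',W);np.save('pics/w1d.npy',d)
E
```

```text
t 3.1 pos [541.577  19.352 345.36 ] F [-1.356 -0.159  0.218] open 0.4530897362379689
[[ 0.994 -0.112 -0.001]
 [-0.112 -0.994  0.003]
 [-0.001 -0.002 -1.   ]]
units [ 1.217 -0.892  1.108]
```

View pics/w1.png

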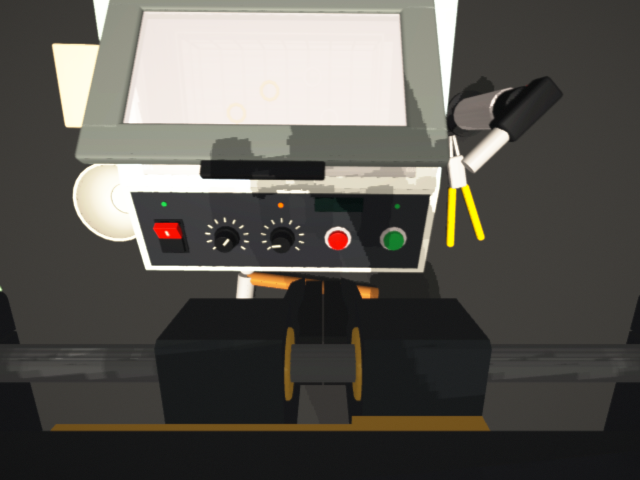

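Wrist view: rocker's red half at (168,231), stop at (338,239), start at (393,238), lid front bar around (263,143) and lip at (263,170). The fingertips are shut.

Run:
```python
from h import *
p=cv2.imread('pics/w1.png');d=np.load('pics/w1d.npy');W=np.load('pics/w1.npy')
H,S,V=cv2.split(cv2.cvtColor(p,cv2.COLOR_BGR2HSV))
roi=np.zeros(H.shape,bool);roi[200:268,140:425]=1
for nm,m in(('red',((H<10)|(H>170))&(S>150)&(V>90)),('green',(H>50)&(H<85)&(S>130)&(V>60))):
    k,l,st,c=cv2.connectedComponentsWithStats((m&roi).astype(np.uint8))
    for i in range(1,k):
        if st[i,4]>60:P=W[(l==i)&(d>0)];print(nm,c[i],st[i],np.median(P,0))
pp=W[200:268,145:425][(d[200:268,145:425]>0)&(V[200:268,145:425]<70)];print('panel',plane(pp))
b=W[132:150,95:430];bar=b.reshape(-1,3);bar=bar[bar[:,2]>200];P,n,sd,N=plane(bar);print('bar',P,n,sd,N)
lf=np.zeros_like(roi);lf[0:155,85:125]=1;lf[0:155,412:430]=1;lf[132:155,85:430]=1
P=W[lf&(d>0)];P=P[P[:,2]>180];print('frame',plane(P),'ang',)
P0,n,sd,N=plane(P);print(np.arctan2(np.hypot(*n[:2]),n[2]),np.arctan2(n[1],n[0]))
for q in((143,263),(158,85),(158,445),(160,200),(176,263),(143,95),(143,430)):print(q,W[q])
```

```text
red [167.453 230.1  ] [153 222  29  17 411] [533.984 183.482 159.328]
red [337.529 240.041] [328 231  20  19 293] [501.646   7.759 155.603]
green [393.4   240.628] [384 232  20  19 290] [494.5   -51.526 155.606]
panel (array([514.015,  58.154, 148.87 ]), array([-0.258,  0.031,  0.966]), np.float64(0.5706762261726979), 13206)
bar [612.053  54.951 256.095] [ 0.994 -0.112  0.006] 3.584016617492906 6030
frame (array([636.111,  68.089, 241.047]), array([ 0.523, -0.064,  0.85 ]), np.float64(0.4790218548307159), 12870) ang
0.5551255057481452 -0.12110644303254357
(143, 263) [610.236  54.507 255.977]
(158, 85) [614.209 182.017 260.947]
(158, 445) [585.548 -73.767 261.307]
(160, 200) [603.664 100.213 261.518]
(176, 263) [587.793  56.516 265.454]
(143, 95) [623.77  175.122 255.753]
(143, 430) [596.789 -65.14  255.331]
```

Both cameras agree: lid angle 0.555, yaw -0.121, lid_front about (612, 56, 255). Next I move above the lid's front bar.

drive_tool:
  deltas:
    - [0,0,0,0.5,-0.3,0,0]
    - [0,0,0,0.5,-0.3,0,0]
    - [0,0,0,0.45,-0.3,0.2,0]
    - [0,0,0,0,0,0.4,0]
    - [0,0,0,0,0,0.4,0]
    - [0,0,0,0,0,0.3,0]
    - [0,0,0,0,0,0,0]
    - [0,0,0,0,0,0,0]

```text
t: 4.15
position: [618.7, 50.5, 281.8]
eef_rot: [[0.993, -0.12, 0.001], [-0.12, -0.993, -0.0], [0.001, -0.0, -1.0]]
ft_force: [0.1, -0.1, -0.7]
opening: 0.5
finger_force: 0.0
```

drive_tool:
  deltas:
    - [0,0,0,0,0,0.3,0]
    - [0,0,0,0,0,0.2,0]
    - [0,0,0,-0.05,0,0.15,0]
    - [0,0,0,-0.1,0,0.15,0]
    - [0,0,0,-0.08,0,0.15,0]
    - [0,0,0,-0.06,0,0.15,0]
    - [0,0,0,0,0,0,0]
    - [0,0,0,0,0,0,0]

```text
t: 5.15
position: [604.3, 52.6, 226.2]
eef_rot: [[0.993, -0.119, 0.001], [-0.119, -0.993, -0.0], [0.001, -0.0, -1.0]]
ft_force: [-0.4, -1.1, 0.9]
opening: 0.3
finger_force: 0.0
```

drive_tool:
  deltas:
    - [0,0,0,-0.07,0,0.2,0]
    - [0,0,0,-0.06,0,0.2,0]
    - [0,0,0,-0.05,0,0.2,0]
    - [0,0,0,-0.03,0,0.15,0]
    - [0,0,0,-0.02,0,0.1,0]
    - [0,0,0,0,0,0.06,0]
    - [0,0,0,0,0,0.04,0]
    - [0,0,0,0,0,0,0]

```text
t: 6.15
position: [592.7, 54.0, 178.5]
eef_rot: [[0.993, -0.119, 0.0], [-0.119, -0.993, -0.0], [0.0, 0.0, -1.0]]
ft_force: [-0.1, 0.3, 0.8]
opening: 0.5
finger_force: 0.1
```

drive_tool:
  deltas:
    - [0,0,0,0,0,0.03,0]
    - [0,0,0,0,0,0.03,0]
    - [0,0,0,0,0,0.02,0]
    - [0,0,0,0,0,0,0]
    - [0,0,0,0,0,0,0]
    - [0,0,0,0,0,0,0]
    - [0,0,0,0,0,0,0]
    - [0,0,0,0,0,0,0]

```text
t: 7.15
position: [592.5, 53.9, 174.5]
eef_rot: [[0.993, -0.119, 0.0], [-0.119, -0.993, -0.0], [0.0, 0.0, -1.0]]
ft_force: [-0.8, 0.9, 0.7]
opening: 0.4
finger_force: 0.1
```

drive_tool:
  deltas:
    - [0,0,0,0,0,0.02,0]
    - [0,0,0,0,0,0.02,0]
    - [0,0,0,0,0,0,0]
    - [0,0,0,0,0,0,0]
    - [0,0,0,0,0,0,0]
    - [0,0,0,0,0,0,0]
    - [0,0,0,0,0,0,0]
    - [0,0,0,0,0,0,0]

```text
t: 8.15
position: [592.5, 54.0, 172.5]
eef_rot: [[0.993, -0.119, 0.0], [-0.119, -0.993, -0.0], [0.0, 0.0, -1.0]]
ft_force: [0.5, -0.2, 0.9]
opening: 0.8
finger_force: 0.2
```

Run:
```python
from h import *
to([585,59,177])
p,d,W=wrist('pics/w2.png');np.save('pics/w2.npy',W)
ps,ds=vision.read_camera('side');W=cloud('side',ds)
cv2.imwrite('pics/side2.png',cv2.resize(ps[130:330,180:400],None,fx=3,fy=3))
```

```text
t 8.15 pos [592.509  53.969 172.512] F [ 0.502 -0.24   0.949] open 0.7583992944236158
[[ 0.993 -0.119  0.   ]
 [-0.119 -0.993 -0.   ]
 [ 0.     0.    -1.   ]]
units [-0.161 -0.082 -0.09 ]
```

View pics/side2.png

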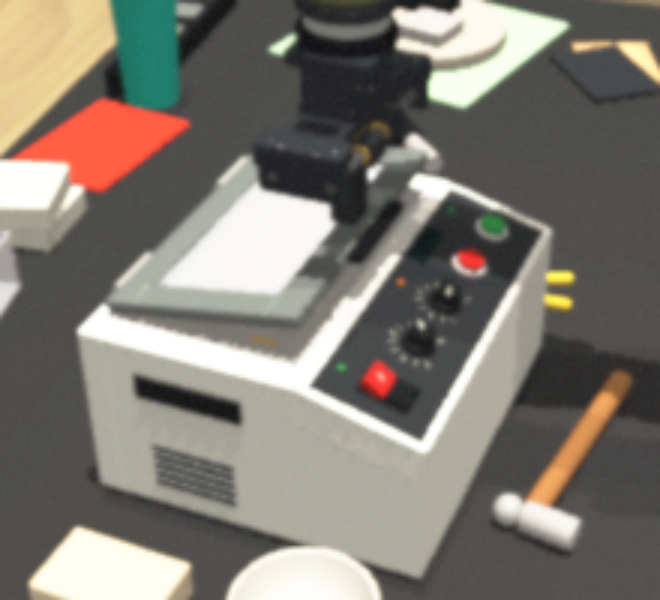

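The fingertip is on the lid's front bar, and the lid still looks slightly raised at its front. I'll measure the angle by depth.

Run:
```python
from h import *
x=np.array([.993,-.12]);h=np.array([734.4,41.6])
def rep(W,tag):
    q=W.reshape(-1,3);q=q[np.isfinite(q).all(1)];s=(q[:,:2]-h)@x;t=(q[:,:2]-h)@np.array([.12,.993])
    for lo,hi in((85,125),(-125,-85)):
        for a in range(-170,0,20):
            k=(s>a)&(s<a+20)&(t>lo)&(t<hi)&(q[:,2]>155)&(q[:,2]<260)
            if k.sum()>10:print(tag,lo,a,k.sum(),np.percentile(q[k,2],[10,50,90]))
rep(np.load('pics/w2.npy'),'w')
p,d=vision.read_camera('side');W=cloud('side',d);W[d==0]=np.nan;rep(W,'side')
```

```text
w 85 -170 1890 [204.153 205.188 206.068]
w 85 -150 4065 [200.251 202.444 204.116]
w 85 -130 4238 [194.781 197.448 199.993]
w 85 -110 4366 [191.203 193.836 196.415]
w 85 -90 4562 [187.504 190.243 192.77 ]
w 85 -70 4731 [183.89  186.587 189.135]
w 85 -50 4947 [180.354 183.002 185.572]
w 85 -30 3021 [179.948 181.241 182.479]
w -125 -170 1942 [204.06  205.035 205.933]
w -125 -150 4063 [199.993 202.356 204.07 ]
w -125 -130 4198 [194.654 197.132 199.766]
w -125 -110 4338 [190.984 193.524 196.159]
w -125 -90 4497 [187.403 189.915 192.57 ]
w -125 -70 4730 [183.769 186.32  188.992]
w -125 -50 4887 [180.186 182.662 185.41 ]
w -125 -30 3113 [179.763 181.158 182.413]
side 85 -170 187 [162.446 165.727 206.968]
side 85 -150 103 [164.55  203.329 205.847]
side 85 -130 76 [195.759 199.116 201.709]
side 85 -110 77 [190.599 195.084 197.875]
side 85 -90 75 [188.338 191.872 194.436]
side 85 -70 71 [185.521 187.952 190.389]
side 85 -50 70 [180.798 183.897 187.034]
side 85 -30 78 [180.369 181.746 183.517]
side 85 -10 57 [174.434 178.657 180.362]
side -125 -170 116 [162.395 165.759 206.905]
side -125 -150 57 [165.199 204.107 205.86 ]
side -125 -130 18 [197.58  199.25  202.507]
side -125 -10 19 [174.253 178.848 179.86 ]
```

View pics/w2.png

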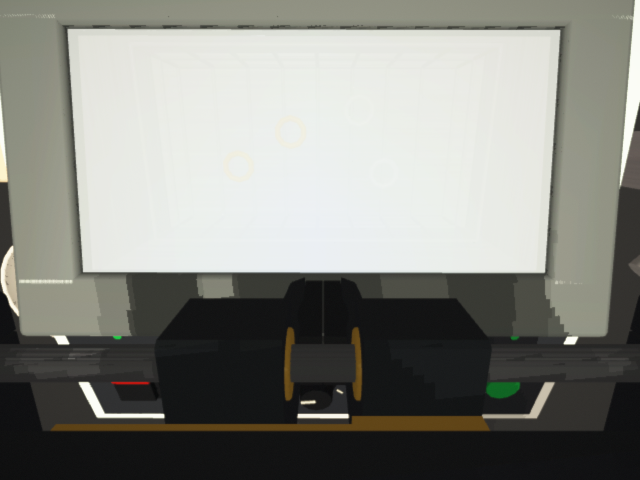

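Run:
```python
from h import *
for f,T in(('w1',[541.577,19.352,345.36]),('w2',[592.509,53.969,172.512])):
    W=np.load(f'pics/{f}.npy')
    for v,u in((284,312),(284,335),(290,315),(290,330),(300,322),(320,310),(340,330)):print(f,v,u,W[v,u]-T)
d=np.load('pics/w1d.npy');print(d[284,312],d[300,322]); m=vision.camera_model('wrist');print(m)
s=manip.state();print(s['joints'],s['opening'])
p,d=vision.read_camera('side');W=cloud('side',d)
q=W.reshape(-1,3);k=(abs(q[:,0]-592)<40)&(abs(q[:,1]-54)<40)&(q[:,2]>185)
for z in range(185,300,8):
    j=k&(q[:,2]>=z)&(q[:,2]<z+8)
    if j.any():print(z,j.sum(),q[j].min(0),q[j].max(0))
```

```text
w1 284 312 [ 9.563  2.785 36.52 ]
w1 284 335 [ 8.372 -6.955 36.271]
w1 290 315 [ 9.347  1.384 42.517]
w1 290 330 [ 8.698 -4.735 42.582]
w1 300 322 [-182.479   21.821 -344.854]
w1 320 310 [10.281  2.376 68.739]
w1 340 330 [ 6.895 -3.958 76.798]
w2 284 312 [ 9.276  2.868 35.843]
w2 284 335 [ 8.102 -6.913 35.828]
w2 290 315 [ 9.354  1.424 42.562]
w2 290 330 [ 8.766 -4.695 42.874]
w2 300 322 [-0.808 -0.228 31.426]
w2 320 310 [ 9.432  2.64  67.216]
w2 340 330 [ 7.389 -3.854 77.72 ]
153.6183 573.3482
{'camera_matrix': array([[360.359,   0.   , 322.599],
       [  0.   , 360.359, 236.625],
       [  0.   ,   0.   ,   1.   ]]), 'mount': array([[   0.001,   -0.962,   -0.274,   70.713],
       [   1.   ,    0.001,   -0.   ,    0.602],
       [   0.   ,   -0.274,    0.962, -178.708],
       [   0.   ,    0.   ,    0.   ,    1.   ]])}
[-0.058  0.69  -0.192  1.695  0.175  0.773 -2.023] 0.668847972080936
185 3 [625.031  23.896 192.599] [629.596  25.751 192.949]
193 126 [605.512  21.292 193.044] [631.585  93.936 200.641]
201 256 [557.511  14.845 201.171] [606.414  93.565 208.907]
209 34 [563.641  35.268 209.298] [603.87   71.203 216.557]
217 33 [582.183  39.579 217.073] [604.151  70.217 224.656]
225 25 [581.784  38.379 225.025] [591.068  74.455 232.969]
233 20 [581.094  40.099 233.586] [588.386  71.958 240.791]
241 20 [581.663  40.549 241.607] [588.769  71.78  248.902]
249 12 [583.926  48.078 249.598] [588.211  72.617 255.214]
257 3 [585.121  63.829 257.305] [586.796  74.464 258.236]
273 26 [557.034  25.35  274.631] [572.801  90.421 280.93 ]
281 61 [556.592  14.026 281.123] [580.287  93.073 288.765]
289 132 [556.989  24.368 289.415] [610.522  89.93  296.587]
297 6 [567.112  17.259 303.21 ] [575.249  81.615 304.618]
```

Measured from depth, the real fingertips sit about 31 mm behind the reported TCP, so the lid should be shut at a TCP z of about 146. I'll push on.

drive_tool:
  deltas:
    - [0,0,0,-0.02,0,0.1,0]
    - [0,0,0,-0.02,0,0.1,0]
    - [0,0,0,-0.02,0,0.1,0]
    - [0,0,0,-0.02,0,0.1,0]
    - [0,0,0,0,0,0.05,0]
    - [0,0,0,0,0,0.03,0]
    - [0,0,0,0,0,0,0]
    - [0,0,0,0,0,0,0]

```text
t: 9.35
position: [588.5, 54.4, 148.5]
eef_rot: [[0.993, -0.119, -0.0], [-0.119, -0.993, -0.0], [-0.0, 0.0, -1.0]]
ft_force: [0.2, 0.4, 0.0]
opening: 0.8
finger_force: 0.0
```

drive_tool:
  deltas:
    - [0,0,0,0,0,0.03,0]
    - [0,0,0,0,0,0.03,0]
    - [0,0,0,0,0,0,0]
    - [0,0,0,0,0,0,0]
    - [0,0,0,0,0,0,0]
    - [0,0,0,0,0,0,0]
    - [0,0,0,0,0,0,0]
    - [0,0,0,0,0,0,0]

```text
t: 10.35
position: [588.6, 54.5, 145.5]
eef_rot: [[0.993, -0.119, 0.0], [-0.119, -0.993, -0.0], [0.0, 0.0, -1.0]]
ft_force: [-0.3, 0.0, -0.4]
opening: 0.5
finger_force: 0.0
```

drive_tool:
  deltas:
    - [0,0,0,0,0,0.02,0]
    - [0,0,0,0,0,0,0]
    - [0,0,0,0,0,0.02,0]
    - [0,0,0,0,0,0,0]
    - [0,0,0,0,0,0.02,0]
    - [0,0,0,0,0,0,0]
    - [0,0,0,0,0,0,0]
    - [0,0,0,0,0,0,0]

```text
t: 11.35
position: [588.7, 54.5, 144.6]
eef_rot: [[0.993, -0.119, 0.001], [-0.119, -0.993, -0.0], [0.001, 0.0, -1.0]]
ft_force: [-5.1, -0.5, 17.1]
opening: 0.5
finger_force: 8.4
```

Run:
```python
from h import *
to([585,59,146])
x=np.array([.993,-.12]);h=np.array([734.4,41.6])
p,d,W=wrist('pics/w3.png')
q=W.reshape(-1,3);s=(q[:,:2]-h)@x;t=(q[:,:2]-h)@np.array([.12,.993])
for lo,hi in((85,125),(-125,-85)):
    for a in range(-170,0,20):
        k=(s>a)&(s<a+20)&(t>lo)&(t<hi)&(q[:,2]>155)&(q[:,2]<260)
        if k.sum()>10:print(lo,a,k.sum(),np.percentile(q[k,2],[10,50,90]))
```

```text
t 11.35 pos [588.67   54.478 144.646] F [-5.145 -0.457 17.148] open 0.4978656519361086
[[ 0.993 -0.119  0.001]
 [-0.119 -0.993 -0.   ]
 [ 0.001  0.    -1.   ]]
units [-0.084 -0.081 -0.027]
85 -170 2375 [176.118 176.88  177.61 ]
85 -150 3986 [174.252 176.737 177.602]
85 -130 4387 [173.48  175.725 177.432]
85 -110 4884 [173.512 175.751 177.492]
85 -90 5114 [173.446 175.228 177.483]
85 -70 4982 [173.417 174.779 177.387]
85 -50 4853 [173.305 174.553 177.186]
85 -30 193 [173.961 175.35  176.604]
-125 -170 2428 [176.047 176.8   177.548]
-125 -150 3972 [174.021 176.614 177.489]
-125 -130 4357 [173.38  174.908 177.343]
-125 -110 4871 [173.409 174.894 177.369]
-125 -90 5422 [173.364 174.966 177.377]
-125 -70 6057 [173.337 174.972 177.43 ]
-125 -50 6197 [173.319 174.714 177.369]
-125 -30 293 [174.173 175.594 176.813]
```

The lid is flat at 177 mm, so it is shut, and the press shows 17 N. Now I lift and tilt 15° to match the panel.

drive_tool:
  deltas:
    - [0,0,0,0,0,-0.5,0]
    - [0,0,0,0,0,-0.5,0]
    - [0,0.5,0,-0.3,-0.6,0,0]
    - [0,0.5,0,-0.3,-0.6,0,0]
    - [0,0.5,0,-0.3,-0.6,0,0]
    - [0,0.5,0,0,-0.6,0,0]
    - [0,0.5,0,0,0,0,0]
    - [0,0,0,0,0,0,0]

```text
t: 12.4
position: [556.8, 179.6, 189.7]
eef_rot: [[0.96, -0.117, 0.255], [-0.112, -0.993, -0.031], [0.257, 0.001, -0.966]]
ft_force: [0.1, -0.2, -0.2]
opening: 0.1
finger_force: 0.0
```

```bash
python3 -c "
from h import *
to([538.1,184.1,148.4])"
```

```text
t 12.4 pos [556.836 179.618 189.731] F [ 0.074 -0.237 -0.237] open 0.0627100888915148
[[ 0.96  -0.117  0.255]
 [-0.112 -0.993 -0.031]
 [ 0.257  0.001 -0.966]]
units [-0.582 -0.047  0.7  ]
```

drive_tool:
  deltas:
    - [0,0,0,-0.3,-0.05,0,0]
    - [0,0,0,-0.28,0,0,0]
    - [0,0,0,0,0,0.3,0]
    - [0,0,0,0,0,0.3,0]
    - [0,0,0,0,0,0.1,0]
    - [0,0,0,0,0,0,0]
    - [0,0,0,0,0,0,0]
    - [0,0,0,0,0,0,0]

```text
t: 13.4
position: [540.0, 183.8, 149.2]
eef_rot: [[0.959, -0.119, 0.258], [-0.115, -0.993, -0.03], [0.259, -0.0, -0.966]]
ft_force: [0.6, -0.5, -0.7]
opening: 0.2
finger_force: 0.0
```

Run:
```python
from h import *
to([544.4,183.4,124.3])
ps,ds=vision.read_camera('side')
cv2.imwrite('pics/side3.png',cv2.resize(ps[150:310,200:380],None,fx=4,fy=3.75*4/3.75))
```

```text
t 13.4 pos [539.971 183.812 149.231] F [ 0.589 -0.485 -0.686] open 0.18958932419537464
[[ 0.959 -0.119  0.258]
 [-0.115 -0.993 -0.03 ]
 [ 0.259 -0.    -0.966]]
units [-0.043 -0.002  0.505]
```

View pics/side3.png

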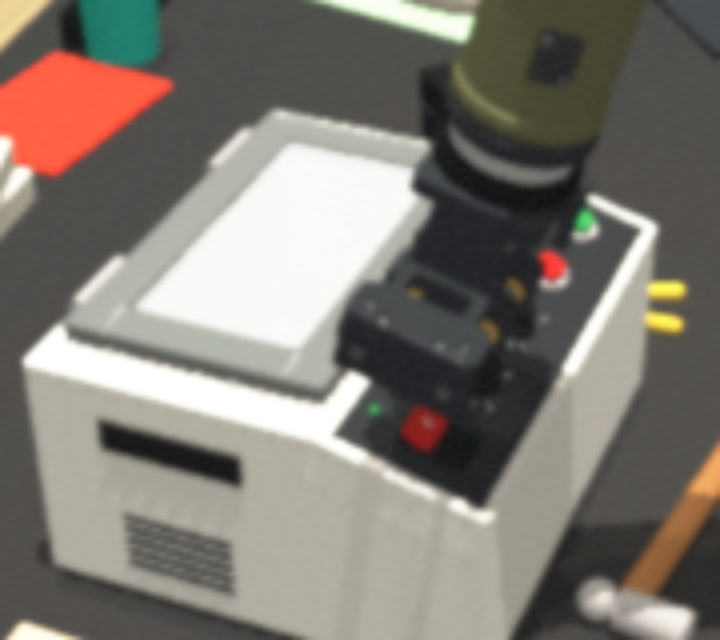

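Run:
```python
from h import *
s=manip.state();T=np.array(s['position']);R=np.array(s['eef_rot'])
f=lambda X:(proj('side',X)-[200,150])*4
print('tcp',f(T),'tip',f(T-32*R[:,2]),'tip+60',f(T-92*R[:,2]),'rocker',f([535,184.5,160]),'start',f([494.5,-51.5,155.6]))
for a,b in((-1,-1),(-1,1),(1,-1),(1,1)):print('tip corner',f(T-32*R[:,2]+9*a*R[:,0]+17*b*R[:,1]))
p,d=vision.read_camera('side');W=cloud('side',d)
for c in((490,385),(480,395),(380,375),(470,370),(440,390),(490,370)):
    u,v=int(200+c[0]/4),int(150+c[1]/4);print(c,W[v,u],R.T@(W[v,u]-T))
```

```text
tcp [411.678 430.931] tip [426.049 389.864] tip+60 [454.705 307.972] rocker [420.077 417.848] start [576.481 215.593]
tip corner [429.222 415.104]
tip corner [452.424 379.469]
tip corner [399.021 400.516]
tip corner [422.966 365.343]
(490, 385) [508.846 133.39  151.156] [-23.508  53.745  -8.33 ]
(480, 395) [512.214 138.521 148.516] [-21.554  48.25   -5.069]
(380, 375) [532.044 269.798 253.518] [   9.586  -84.498 -105.371]
(470, 370) [486.036 282.041 273.956] [ -30.637  -91.183 -137.336]
(440, 390) [500.966 275.176 254.233] [ -20.648  -86.136 -114.233]
(490, 370) [508.763 135.211 163.845] [-20.505  51.941 -20.661]
```

The lid is shut. The gripper body hides the fingertips over the rocker, but the geometry agrees, so I press down in small steps.

drive_tool:
  deltas:
    - [0,0,0,-0.04,0,0.12,0]
    - [0,0,0,0,0,0.12,0]
    - [0,0,0,0,0,0.06,0]
    - [0,0,0,0,0,0.04,0]
    - [0,0,0,0,0,0.04,0]
    - [0,0,0,0,0,0.04,0]
    - [0,0,0,0,0,0,0]
    - [0,0,0,0,0,0,0]

```text
t: 14.5
position: [542.9, 183.3, 127.9]
eef_rot: [[0.959, -0.119, 0.256], [-0.115, -0.993, -0.031], [0.258, 0.0, -0.966]]
ft_force: [0.2, -0.1, 0.4]
opening: 0.3
finger_force: 0.0
```

```bash
python3 -c "
from h import *
to([544.4,183.4,124.3])"
```

```text
t 14.5 pos [542.921 183.343 127.859] F [ 0.185 -0.141  0.439] open 0.3055779227718111
[[ 0.959 -0.119  0.256]
 [-0.115 -0.993 -0.031]
 [ 0.258  0.    -0.966]]
units [ 0.01  -0.005  0.076]
```

drive_tool:
  deltas:
    - [0,0,0,0,0,0.02,0]
    - [0,0,0,0,0,0,0]
    - [0,0,0,0,0,0.02,0]
    - [0,0,0,0,0,0,0]
    - [0,0,0,0,0,0.02,0]
    - [0,0,0,0,0,0,0]
    - [0,0,0,0,0,0,0]
    - [0,0,0,0,0,0,0]

```text
t: 15.5
position: [544.0, 183.2, 125.1]
eef_rot: [[0.959, -0.119, 0.257], [-0.115, -0.993, -0.031], [0.259, 0.0, -0.966]]
ft_force: [-0.4, -0.9, 0.2]
opening: 0.6
finger_force: 0.0
```

drive_tool:
  deltas:
    - [0,0,0,0,0,0.02,0]
    - [0,0,0,0,0,0,0]
    - [0,0,0,0,0,0.02,0]
    - [0,0,0,0,0,0,0]
    - [0,0,0,0,0,0.02,0]
    - [0,0,0,0,0,0,0]
    - [0,0,0,0,0,0,0]
    - [0,0,0,0,0,0,0]

```text
t: 16.5
position: [544.2, 183.2, 124.8]
eef_rot: [[0.959, -0.119, 0.258], [-0.115, -0.993, -0.03], [0.26, -0.001, -0.966]]
ft_force: [-11.9, -0.9, 27.7]
opening: 0.5
finger_force: 14.8
```

The press met a hard stop at 30 N, at the height expected for "on". I'll lift and check.

drive_tool:
  deltas:
    - [0,0,0,0,0,-0.3,0]
    - [0,0,0,0,0,-0.7,0]
    - [0,0,0,0,0,-0.8,0]
    - [0,0,0,0,0.8,-0.4,0]
    - [0,0,0,0,0.9,0,0]
    - [0,0,0,0,0.9,0,0]
    - [0,0,0,0,0.9,0,0]
    - [0,0,0,0,0.5,0,0]

```text
t: 17.5
position: [491.8, -14.9, 228.6]
eef_rot: [[0.959, -0.122, 0.256], [-0.118, -0.992, -0.033], [0.258, 0.001, -0.966]]
ft_force: [-0.9, 0.3, -0.3]
opening: 0.3
finger_force: 0.0
```

Run:
```python
from h import *
n=np.array([-.255,.031,.966]);P=np.array([494.5,-51.5,155.6])
to(P-12*n)
p,d,W=wrist('pics/w4.png')
H,S,V=cv2.split(cv2.cvtColor(p,cv2.COLOR_BGR2HSV))
for nm,m in(('red',((H<10)|(H>170))&(S>150)&(V>90)),('green',(H>50)&(H<85)&(S>130)&(V>60))):
    k,l,st,c=cv2.connectedComponentsWithStats(m.astype(np.uint8))
    for i in range(1,k):
        if st[i,4]>60:Q=W[(l==i)&(d>0)];print(nm,c[i],st[i],np.median(Q,0))
```

```text
t 17.5 pos [491.824 -14.903 228.643] F [-0.923  0.315 -0.267] open 0.2655218560791769
[[ 0.959 -0.122  0.256]
 [-0.118 -0.992 -0.033]
 [ 0.258  0.001 -0.966]]
units [-0.24   0.718  1.689]
red [ 45.933 239.975] [ 26 228  40  25 853] [531.745 183.944 154.862]
red [290.686 251.863] [277 238  28  29 627] [501.14    6.889 155.633]
green [ 40.59 199.23] [ 36 196  10   8  61] [561.158 181.069 158.543]
green [371.51  251.776] [358 238  28  28 594] [494.038 -51.883 155.76 ]
```

View pics/w4.png

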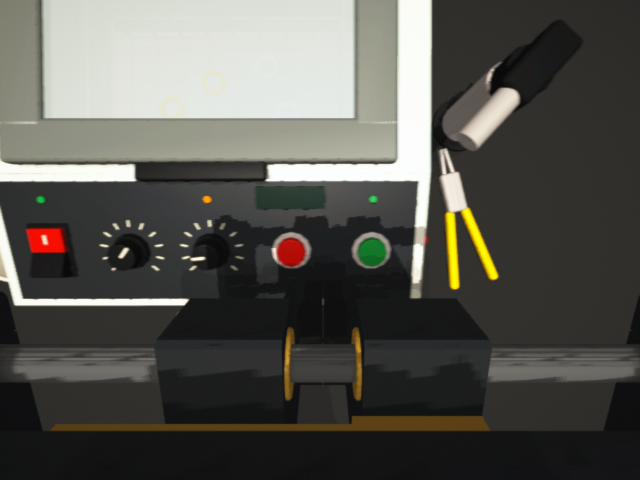

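The rocker's red top has dropped from 159.3 to 154.9 mm, which means it is on, and the lid is shut. Start is at (371,252) in the image, about (494, -52, 156) in the world. I'll move above it.

drive_tool:
  deltas:
    - [0,0,0,-0.12,0.36,0,0]
    - [0,0,0,-0.12,0.36,0,0]
    - [0,0,0,0,0,0.5,0]
    - [0,0,0,0,0,0.5,0]
    - [0,0,0,0,0,0.4,0]
    - [0,0,0,0,0,0.2,0]
    - [0,0,0,0,0,0,0]
    - [0,0,0,0,0,0,0]

```text
t: 18.55
position: [497.6, -48.8, 148.7]
eef_rot: [[0.959, -0.119, 0.258], [-0.115, -0.993, -0.031], [0.26, -0.0, -0.966]]
ft_force: [-0.3, 0.0, -0.1]
opening: 0.4
finger_force: 0.0
```

```bash
python3 -c "
from h import *
to(np.array([494.2,-51.7,155.7])-32*np.array([-.255,.031,.966]))"
```

```text
t 18.55 pos [497.636 -48.782 148.717] F [-0.306  0.004 -0.055] open 0.437743403647969
[[ 0.959 -0.119  0.258]
 [-0.115 -0.993 -0.031]
 [ 0.26  -0.    -0.966]]
units [-0.025  0.066  0.489]
```

drive_tool:
  deltas:
    - [0,0,0,-0.02,0.06,0.15,0]
    - [0,0,0,0,0,0.15,0]
    - [0,0,0,0,0,0.1,0]
    - [0,0,0,0,0,0.05,0]
    - [0,0,0,0,0,0.04,0]
    - [0,0,0,0,0,0.04,0]
    - [0,0,0,0,0,0,0]
    - [0,0,0,0,0,0,0]

```text
t: 19.55
position: [506.5, -53.0, 128.4]
eef_rot: [[0.962, -0.119, 0.247], [-0.116, -0.993, -0.03], [0.249, 0.0, -0.969]]
ft_force: [0.6, 0.2, -0.4]
opening: 0.5
finger_force: 0.0
```

```bash
python3 -c "
from h import *
to(np.array([494.2,-51.7,155.7])-32*np.array([-.255,.031,.966]));print(manip.state()['joints'])"
```

```text
t 19.55 pos [506.544 -53.034 128.418] F [ 0.615  0.208 -0.379] open 0.5451955773968725
[[ 0.962 -0.119  0.247]
 [-0.116 -0.993 -0.03 ]
 [ 0.249  0.    -0.969]]
units [-0.099  0.003  0.049]
[-0.005  0.613 -0.006  2.255  0.96   0.043 -2.654]
```

Joint 6 is at its lower limit at this tilt. I'll back off, reduce the tilt and press more nearly vertically.

drive_tool:
  deltas:
    - [0,0,0,0,0,-0.2,0]
    - [0,0,0,0,0,-0.4,0]
    - [0,-0.4,0,0,0,0,0]
    - [0,-0.4,0,0,0,0,0]
    - [0,-0.4,0,0,0,0,0]
    - [0,-0.4,0,0,0,0,0]
    - [0,-0.4,0,0,0,0,0]
    - [0,0,0,0,0,0,0]

```text
t: 20.55
position: [499.8, -52.3, 157.3]
eef_rot: [[0.992, -0.12, 0.042], [-0.12, -0.993, -0.005], [0.043, -0.001, -0.999]]
ft_force: [0.4, 0.3, 0.1]
opening: 0.7
finger_force: 0.0
```

```bash
python3 -c "
from h import *
R=np.array(manip.state()['eef_rot'])
to(np.array([490.5,-51.5,156])+32*R[:,2]);print(manip.state()['joints'])"
```

```text
t 20.55 pos [499.797 -52.316 157.299] F [0.369 0.308 0.055] open 0.7433022463452585
[[ 0.992 -0.12   0.042]
 [-0.12  -0.993 -0.005]
 [ 0.043 -0.001 -0.999]]
units [-0.187  0.006  0.658]
[ 0.366  0.638 -0.569  2.013  0.607  0.615 -2.301]
```

drive_tool:
  deltas:
    - [0,0,0,-0.19,0,0.15,0]
    - [0,0,0,0,0,0.25,0]
    - [0,0,0,0,0,0.15,0]
    - [0,0,0,0,0,0.06,0]
    - [0,0,0,0,0,0.04,0]
    - [0,0,0,0,0,0.02,0]
    - [0,0,0,0,0,0,0]
    - [0,0,0,0,0,0,0]

```text
t: 21.55
position: [491.4, -51.1, 123.8]
eef_rot: [[0.992, -0.119, 0.042], [-0.119, -0.993, -0.005], [0.043, -0.0, -0.999]]
ft_force: [-0.3, 0.7, 1.3]
opening: 0.2
finger_force: 0.8
```

```bash
python3 -c "
from h import *
R=np.array(manip.state()['eef_rot'])
to(np.array([490.5,-51.5,156])+32*R[:,2]);print(manip.state()['joints'])"
```

```text
t 21.55 pos [491.351 -51.124 123.823] F [-0.275  0.668  1.306] open 0.2215168270444995
[[ 0.992 -0.119  0.042]
 [-0.119 -0.993 -0.005]
 [ 0.043 -0.    -0.999]]
units [ 0.011  0.009 -0.004]
[ 0.32   0.679 -0.502  2.069  0.682  0.514 -2.375]
```

drive_tool:
  deltas:
    - [0,0,0,0,0,0.03,0]
    - [0,0,0,0,0,0.03,0]
    - [0,0,0,0,0,0.02,0]
    - [0,0,0,0,0,0.02,0]
    - [0,0,0,0,0,0,0]
    - [0,0,0,0,0,0,0]
    - [0,0,0,0,0,0,0]
    - [0,0,0,0,0,0,0]

```text
t: 22.55
position: [492.5, -51.2, 119.3]
eef_rot: [[0.992, -0.119, 0.044], [-0.119, -0.993, -0.005], [0.044, -0.0, -0.999]]
ft_force: [1.3, -0.7, 8.6]
opening: 0.4
finger_force: 3.9
```

drive_tool:
  deltas:
    - [0,0,0,0,0,0.02,0]
    - [0,0,0,0,0,0,0]
    - [0,0,0,0,0,0,0]
    - [0,0,0,0,0,0,0]
    - [0,0,0,0,0,-0.1,0]
    - [0,0,0,0,0,-0.3,0]
    - [0,0,0,0,0,-0.8,0]
    - [0,0,0,0,0,-0.8,0]

```text
t: 23.55
position: [485.7, -50.9, 217.7]
eef_rot: [[0.992, -0.119, 0.038], [-0.119, -0.993, -0.005], [0.038, 0.0, -0.999]]
ft_force: [-0.2, -0.6, -0.4]
opening: 0.4
finger_force: 0.0
```

drive_tool:
  deltas:
    - [0,0,0,0,0,-0.5,0]
    - [0,0,0,-0.5,0,0,0]
    - [0,0,0,-0.5,0,0,0]
    - [0,0,0,0,0,0,0]
    - [0,0,0,0,0,0,0]
    - [0,0,0,0,0,0,0]
    - [0,0,0,0,0,0,0]
    - [0,0,0,0,0,0,0]

```text
t: 24.55
position: [436.8, -44.6, 240.3]
eef_rot: [[0.992, -0.119, 0.042], [-0.119, -0.993, -0.005], [0.042, -0.0, -0.999]]
ft_force: [-0.3, -0.1, -0.5]
opening: 0.2
finger_force: 0.0
```

Run:
```python
from h import *
to([0,0,0])
p,d,W=wrist('pics/w5.png')
H,S,V=cv2.split(cv2.cvtColor(p,cv2.COLOR_BGR2HSV))
for nm,m in(('red',((H<10)|(H>170))&(S>150)&(V>90)),('green',(H>50)&(H<85)&(S>130)&(V>60))):
    k,l,st,c=cv2.connectedComponentsWithStats(m.astype(np.uint8))
    for i in range(1,k):
        if st[i,4]>40:Q=W[(l==i)&(d>0)];print(nm,c[i],st[i],np.median(Q,0))
```

```text
t 24.55 pos [436.824 -44.618 240.306] F [-0.293 -0.075 -0.543] open 0.2423159953829938
[[ 0.992 -0.119  0.042]
 [-0.119 -0.993 -0.005]
 [ 0.042 -0.    -0.999]]
units [-8.974  0.154  4.434]
red [  4.253 146.986] [  0 132  13  26 221] [528.128 174.956 153.756]
red [239.41 157.89] [225 143  30  30 690] [501.153   7.636 155.625]
red [386.165 148.212] [381 144  11   9  85] [ 493.734 -112.786   68.744]
green [321.647 100.588] [318  97   8   9  51] [532.534 -55.916 158.626]
green [321.669 157.887] [308 143  29  30 653] [494.03  -51.337 155.701]
```

View pics/w5.png

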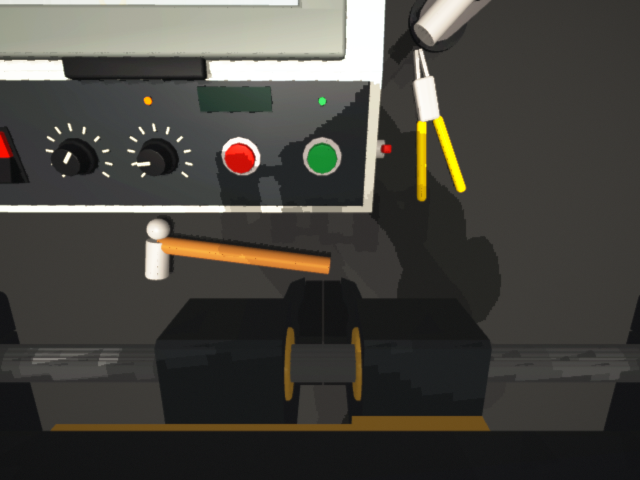

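The picture shows start sprung back at (322,158), stop untouched and the bystanders in place. I'll compare the indicator colours with earlier pictures before handing in.

Run:
```python
import cv2,numpy as np
for f,(x,y) in(('w1',(397,206)),('w4',(373,199)),('w5',(322,101)),('w1',(164,204)),('w4',(40,199)),('w1',(281,205)),('w4',(207,199)),('w5',(148,101)),('w1',(338,204)),('w4',(290,197)),('w5',(235,99))):
    p=cv2.imread(f'pics/{f}.png')[y-4:y+5,x-4:x+5].reshape(-1,3);print(f,x,y,p[p.sum(1).argmax()],p.mean(0).round())
```

```text
w1 397 206 [ 46 127  21] [36. 56. 29.]
w4 373 199 [ 87 216  51] [ 74. 143.  58.]
w5 322 101 [113 241  74] [ 95. 176.  75.]
w1 164 204 [ 86 229  37] [ 66. 104.  54.]
w4 40 199 [ 66 191  28] [ 53. 122.  35.]
w1 281 205 [  0 153 254] [ 40.  75. 117.]
w4 207 199 [  0 173 253] [ 32. 118. 184.]
w5 148 101 [  0 191 255] [ 24. 133. 194.]
w1 338 204 [33 37 21] [25. 27. 15.]
w4 290 197 [54 64 46] [51. 60. 43.]
w5 235 99 [58 69 52] [55. 67. 49.]
```

```bash
python3 -c "
from rig import manip
print(manip.hand_in())"
```

```text
the job is handed in; nothing more can be done
None
```

The job is handed in, with no verdict shown: by depth the lid is fully shut and the mains rocker is on, and the start button was pressed to over 8 N (5 N is fully in) and has sprung back. In the last wrist picture nothing in view had shifted.

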